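Roll up the shutter of the right bench cabinet

TASK

The solder for the next job is in the small roll-top cabinet with the orange grip. Roll its slatted shutter up along the curved side tracks until it is fully open and stays open by itself, and leave the cabinet with the blue grip shut.

Things in the scene. Friction and masses are not known exactly. Their poses are not given: they have to be found in the camera images.
- orange_grip (a point): Centre of the orange grip of the shutter to open: a level bar, 36 mm long (along y of orange_tracks), 20 mm thick, on one 14 mm wide stem, 32 mm out from the face of the shutter's orange bottom rail; shut, 71 mm above the bench. Past both flat ends is free space: they can be pinched from above (36 mm), and the bar can turn between the fingers as it goes round.
- orange_tracks (a point): Centre of curvature of that cabinet's curved side tracks, midway between its cheeks, 50 mm above the bench; fixed. x points to the cabinet's back, y along its width, z up; turned up to 0.3 rad. The grip's centre runs round it in the x-z plane at 152 mm radius: shut, 8 degrees above level on the front (-x) side; fully open at 93 degrees, straight above.
- orange_cabinet: Grey half-round roll-top cabinet, fixed on the bench, origin under its middle, axes as orange_tracks: 260 deep (x), 186 wide, 180 high (mm), front sill 50 mm high, white slatted shutter (outer radius 118 mm) between cheeks of 130 mm radius. A like cabinet with blue bottom rail and grip stands beside it; either may be on the left.
- orange_shutter (a joint): Angle of the orange-gripped shutter along its tracks: 0 shut, 1.48 rad fully open at its stop. About 0.35 kg, moves freely with under 3 N at the grip. Let go below about 0.65 rad it falls shut; above about 0.85 rad it runs on to its stop and stays.
- blue_shutter (a joint): The same for the other cabinet, with the blue bottom rail and grip: 0 shut; it is to stay shut.

How it is judged:
By the outcome, as a careful person would: the job done as asked, in the order asked, and still so for the second after the job is handed in, with the robot touching nothing.
It also fails if it takes over 32 s, if anything falls off the work surface, if the arm or the gripper's body presses on something with over 40 N, if the wrist force passes 120 N, or if a joint passes its speed limit or range.

ROBOT

A 6-joint arm with a two-finger parallel gripper is mounted at the origin on a cart in front of the work surface, level with it; the furniture and walls round the work are solid. World frame = base frame: x ahead of the robot, y to its left, z up, the work surface at z = 0. Lengths are in mm, angles in rad, forces in N, time in s.
With the tool pointing down it reaches from about 275 to 750 mm from the base axis. Payload 10.2 kg.
Tool frame: the origin (TCP) lies between the finger pads; the fingertips stand 22 mm ahead of it and the grasp point (between the pads) lies 3 mm ahead of it (ctrl.nose_length is the distance from the TCP to the fingertips, in mm); y points along the fingers, z is the direction in which the jaws open and shut, and the axes are right-handed (so a half turn about y gives the same grasp; the last joint's range is limited). The gripper opens to 85 mm and grips with 20 to 120 N. Pads are 22 mm wide; open, the fingers measure 114 mm over their backs; the gripper's body (76 mm by 85 mm) begins 54 mm behind the grasp point. The pads swing forward as they close: fully open they stand 13 mm farther back than shut.
Start: joints at [1.054, 0.313, 1.498, -0, 1.331, -0.223], TCP at [152.048, 502.506, 253.294] pointing down, gripper open.
Joint ranges: [-2.94, 2.94], [-0.97, 2.17], [0.19, 2.56], [-1.23, 4.37], [0.02, 3.11], [-2.88, 2.88]. Speed limits (rad/s): [2.39, 2.39, 3.01, 3.14, 3.14, 3.14].

INTERFACE

Orientations are given as a unit quaternion [w, x, y, z].
In Python, from rig import ctrl, eyes, models gives the robot as it stands.
- The arm moves only by the shell command python3 -m crank 'ROWS' [FORCE]. ROWS is JSON, a list of rows, each an object with "dp": the shift along the tool's x, y, z in mm, a list of three; "roll": the turn about the tool's y in rad; "gripper": the closure in counts, from 0 (fully open) to 255 (shut). A call has 1 to 10 rows; each row is the pose to reach, as a shift and turn from the pose commanded when the call began, along the tool's axes at that moment; what a row does not reach only later rows make up. A row lasts 1/12 s, in which the tool goes at most 41.7 mm and 7.16 degrees, less where a joint would pass 70% of its speed; a pose out of reach is approached as far as the arm can. A call with a gripper value outside its range is refused whole. The fingers move at their own pace and stop on an object; FORCE is the grip in N (left out, the last holds). Time passes only in rows, so rows that repeat a pose let the fingers close. It gives the time, the measured TCP pose, the force and the opening at its end, in the units of the state.
- ctrl.sense(): the state, without advancing time (a new reading comes with each control period).
- eyes.capture(name): name is "side" or "top" or "wrist"; returns a dict with "color" (400x640x3 uint8, red, green, blue), "fx", "fy", "cx", "cy" (pixels), "R" (3x3) and "t" (3): a world point X has camera coordinates R X + t. Camera axes: x right, y down, z forward; pixel columns grow to the right and rows downward; lengths in mm; the calibration is good to about 2 mm. A picture is of the moment at which its call begins. There is no depth.
- ctrl.finish_job(): hands the job in, once; it reports no verdict.
Trained networks look in a picture, given as the dict that the camera call returned (one of the last four; its "shot" number tells which), for a name from the list of things; names that differ only in an ending like _2 or _b are one class to them, and where a whole thing is asked for, a point or a joint stands for the part that bears it (a point fixed in the world has none). Each returns a list of dicts, best first, with "confidence" (0 to 1); they miss things now and then, are a little off and sometimes report something else, mostly with a low value. They report only what shows in the picture. A call takes as long as a camera call.
- models.spot_in(picture, label): "extent" ([centre column, centre row, width, height] in pixels, round what is visible of it).
- models.spot_point(picture, label): "centre" ([column, row] in pixels: a listed point, or the origin of a listed thing).
The state is a dict: "time_s": time; "joints": joint angles; "dq": joint speeds; "tau": joint torques, N m; "eef_pos": TCP position; "ee_rot": TCP orientation; "force": force on the tool from outside, world axes, zero at the start; "wrist_torque": the same for the moment, N m; "grip_width": opening from 0.0 (shut) to 1.0 (fully open).
Only numpy, scipy, OpenCV 4.12 (cv2) and the standard library are available. Lean on these libraries where they do the work, as an engineer would, in place of code of your own. Each camera call takes 0.05 s, during which the arm holds its last target. There are 200 camera calls.

## Working session

There is one attempt and no reset: what is moved stays moved. The work goes in short steps, Python scripts to look and compute and a shell command to move; the robot and the scene stay as the last step left them, time stands still between calls to the robot, and variables do not carry over. Pictures are saved under pics/ and viewed, about 8 in all and at most 12, crops included, and the job is handed in when it is done.

```bash
mkdir -p pics; cat > h.py <<'E'
import numpy as np, cv2
from rig import ctrl, eyes, models
from scipy.spatial.transform import Rotation as Ro
def ray(c,p):
    R=np.array(c["R"]);t=np.array(c["t"]).ravel()
    d=R.T@np.array([(p[0]-c["cx"])/c["fx"],(p[1]-c["cy"])/c["fy"],1]); return -R.T@t,d/np.linalg.norm(d)
def atz(c,p,z):
    o,d=ray(c,p); return o+d*(z-o[2])/d[2]
def tri(rs):
    A=0;b=0
    for o,d in rs:
        P=np.eye(3)-np.outer(d,d);A=A+P;b=b+P@o
    return np.linalg.solve(A,b)
def proj(c,X):
    q=np.array(c["R"])@X+np.array(c["t"]).ravel(); return [c["fx"]*q[0]/q[2]+c["cx"],c["fy"]*q[1]/q[2]+c["cy"]]
def rot(s): q=s["ee_rot"]; return Ro.from_quat([q[1],q[2],q[3],q[0]]).as_matrix()
E
python3 - <<'E'
from h import *
s=ctrl.sense();print(s["time_s"],s["eef_pos"],rot(s).round(3).tolist(),s["grip_width"])
for n in ["side","top","wrist"]:
    c=eyes.capture(n);cv2.imwrite(f"pics/{n}0.png",c["color"][:,:,::-1])
    for l in ["orange_grip","orange_tracks"]:
        for d in models.spot_point(c,l)[:3]: print(n,l,np.round(d["centre"],1),round(d["confidence"],2),atz(c,d["centre"],71 if "grip" in l else 50).round(1))
    for d in models.spot_in(c,"orange_cabinet")[:2]: print(n,d)
E
python3 -c "
import cv2,numpy as np
cv2.imwrite('pics/a.png',cv2.resize(np.vstack([cv2.imread('pics/side0.png'),cv2.imread('pics/top0.png')]),(480,600)))"
```

```text
0.0 [151.9436325  502.29673425 252.74486385] [[0.957, -0.001, 0.29], [-0.29, -0.001, 0.957], [-0.0, -1.0, -0.001]] 0.9988579296904341
side orange_grip [321.4 159.9] 0.53 [ 446.3 -200.    71. ]
side {'extent': [301.7, 139.9, 60.4, 50.5], 'confidence': 0.94}
top orange_grip [376.5 230.6] 0.95 [ 425.9 -220.9   71. ]
top {'extent': [379.4, 179.3, 86.8, 111.6], 'confidence': 0.9}
```

View pics/a.png

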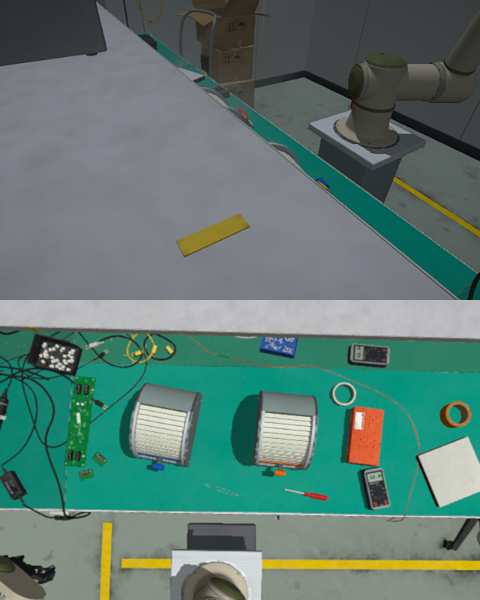

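The top view shows the blue-grip cabinet on the left at about (157,465) in the montage and the orange one on the right at about (279,472), both shut. The side camera is mostly blocked. I'll crop the top view to get the yaw.

```bash
python3 - <<'E'
from h import *
im=cv2.imread('pics/top0.png');x0,y0=325,115
cv2.imwrite('pics/b.png',cv2.resize(im[y0:y0+130,x0:x0+120],None,fx=4.5,fy=4.5,interpolation=cv2.INTER_CUBIC))
h=cv2.cvtColor(im,cv2.COLOR_BGR2HSV)
m=cv2.inRange(h,(5,150,90),(20,255,255));m[:, :340]=0;m[:,430:]=0
n,l,st,ce=cv2.connectedComponentsWithStats(m)
for i in range(1,n):
    if st[i][4]>8: print(st[i],ce[i].round(1))
c=eyes.capture("top");print(c["fx"],ray(c,(320,200)))
for X in [(426,-221,71)]: print(proj(c,np.array(X)))
E
```

```text
[346 214  58   7 104] [373.9 217.3]
[366 227  14   8  92] [372.7 230.3]
504.73755710311343 (array([ 398.46367474,  -44.74193289, 1360.469366  ]), array([ 0.07959645, -0.02333392, -0.99655403]))
[np.float64(376.55725154697586), np.float64(230.55636188319818)]
```

View pics/b.png

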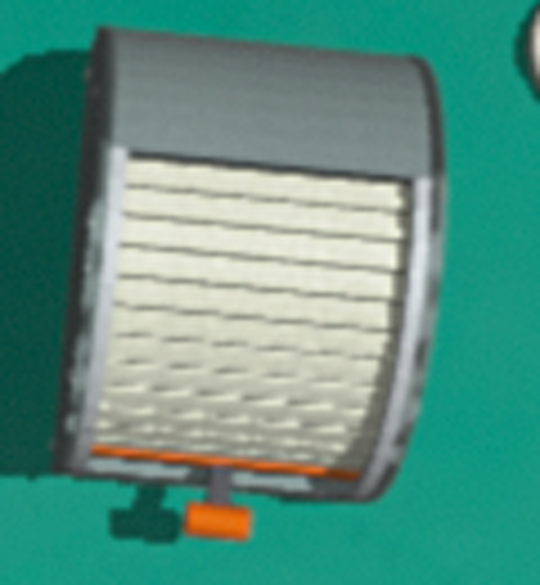

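The crop shows the orange grip at about crop (219,522), i.e. image (373.7,231), a few pixels left of the network's point. The slat lines slope about 5° down to the right.

```bash
python3 - <<'E'
from h import *
c=eyes.capture("top")
f=lambda p,z: atz(c,(p[0]/4.5+325,p[1]/4.5+115),z)
for a,b,z in [((128,155),(410,180),163),((92,450),(360,475),68),((185,522),(250,530),71),((103,28),(430,62),120)]:
    A,B=f(a,z),f(b,z);v=A-B;print(A.round(),B.round(),np.arctan2(-v[0],v[1]),np.linalg.norm(v))
print(f((219,522),71), f((219,521),81))
s=ctrl.sense();print(s["time_s"],s["joints"])
E
```

```text
[ 618. -151.  163.] [ 607. -302.  163.] -0.0669390057119441 151.68526071651033
[ 464. -141.   68.] [ 453. -294.   68.] -0.0735078116732672 153.8955449893537
[ 424. -194.   71.] [ 421. -231.   71.] -0.10328622352442687 37.25674412574145
[ 697. -140.  120.] [ 682. -323.  120.] -0.0815293709925906 183.2411743253277
[ 424.72852485 -213.60046928   71.        ] [ 425.08752005 -212.28565956   81.        ]
0.7 [ 1.05364780e+00  3.12902196e-01  1.49772467e+00  1.45466031e-05
  1.33103078e+00 -2.23375549e-01]
```

Blue is on the left and stays untouched. The orange cabinet has a yaw of about -0.075, with the grip near (425,-213,71) and the track centre near (575,-225,50). I'll move above the grip, staying at height.

```bash
python3 -m crank '[{"dp":[24,0,-30],"roll":-0.05,"gripper":0},{"dp":[47,0,-61],"roll":-0.1,"gripper":0},{"dp":[71,0,-91],"roll":-0.15,"gripper":0},{"dp":[94,0,-121],"roll":-0.2,"gripper":0},{"dp":[118,0,-152],"roll":-0.22,"gripper":0},{"dp":[141,0,-182],"roll":-0.22,"gripper":0},{"dp":[165,0,-212],"roll":-0.22,"gripper":0},{"dp":[188,0,-242],"roll":-0.22,"gripper":0},{"dp":[212,0,-273],"roll":-0.22,"gripper":0},{"dp":[235,0,-303],"roll":-0.22,"gripper":0}]' 60
python3 - <<'E'
from h import *
s=ctrl.sense();R=rot(s);print(R.round(3).tolist(),s["force"]);print(R.T@(np.array([425,-213,200])-s["eef_pos"]))
E
```

```text
time_s: 1.53
eef_pos: [289.3, 142.7, 253.6]
ee_rot: [0.707, -0.707, 0.026, -0.026]
force: [1.2, 0.5, 0.0]
grip_width: 0.997
[[0.997, 0.001, 0.073], [-0.073, 0.0, 0.997], [0.001, -1.0, 0.0]] [1.15578868 0.49939905 0.01198905]
[ 161.30576149   53.69894516 -344.82320703]
```

```bash
python3 -m crank '[{"dp":[16,0,-34],"roll":0,"gripper":0},{"dp":[32,0,-69],"roll":0,"gripper":0},{"dp":[48,0,-103],"roll":0,"gripper":0},{"dp":[64,0,-138],"roll":0,"gripper":0},{"dp":[80,0,-172],"roll":0,"gripper":0},{"dp":[96,5,-206],"roll":0,"gripper":0},{"dp":[112,10,-241],"roll":0,"gripper":0},{"dp":[128,20,-275],"roll":0,"gripper":0},{"dp":[142,30,-305],"roll":0,"gripper":0},{"dp":[150,50,-335],"roll":0,"gripper":0}]'
python3 -m crank '[{"dp":[0,0,0],"roll":0,"gripper":0},{"dp":[0,0,0],"roll":0,"gripper":0}]'
python3 - <<'E'
from h import *
s=ctrl.sense();R=rot(s)
c=eyes.capture("wrist");im=c["color"][:,:,::-1].copy();cv2.imwrite("pics/w1.png",im)
for l in ["orange_grip","orange_tracks"]:
    for d in models.spot_point(c,l)[:3]: print(l,np.round(d["centre"],1),round(d["confidence"],2),atz(c,d["centre"],71 if "grip" in l else 50).round(1))
print(ray(c,(320,200)),proj(c,np.array([425,-213,71])))
print(R.round(3).tolist());print(R.T@(np.array([425,-213,75])-s["eef_pos"]))
E
```

```text
time_s: 2.37
eef_pos: [415.4, -203.2, 204.0]
ee_rot: [-0.706, 0.707, -0.025, 0.027]
force: [0.4, -0.1, 0.9]
grip_width: 1.0
time_s: 2.53
eef_pos: [413.8, -201.4, 202.3]
ee_rot: [0.707, -0.706, 0.028, -0.026]
force: [-0.7, 0.6, 0.0]
grip_width: 0.999
orange_grip [301.6 211.1] 0.97 [ 427.  -212.7   71. ]
(array([ 339.10919489, -196.83327808,  324.03450468]), array([ 2.99233002e-01,  4.86248702e-05, -9.54180071e-01])) [np.float64(301.09115285172976), np.float64(208.8923228502976)]
[[0.997, -0.002, 0.076], [-0.076, 0.002, 0.997], [-0.002, -1.0, 0.002]]
[ 12.34832242 127.22292622 -10.90738881]
```

View pics/w1.png

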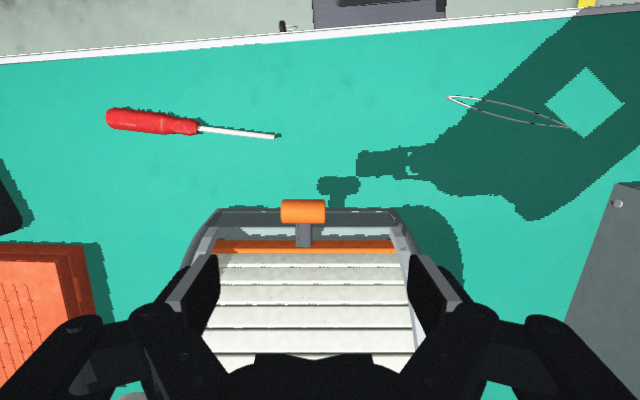

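The wrist view shows the grip at (302,211), level between the jaws with the slats parallel to it. It triangulates to (427,-213,71), which agrees with the top view. Descending and closing.

```bash
python3 -m crank '[{"dp":[7,10,-6],"roll":0,"gripper":0},{"dp":[13,35,-11],"roll":0,"gripper":0},{"dp":[13,65,-11],"roll":0,"gripper":0},{"dp":[13,95,-11],"roll":0,"gripper":0},{"dp":[13,115,-11],"roll":0,"gripper":0},{"dp":[13,127,-11],"roll":0,"gripper":0},{"dp":[13,127,-11],"roll":0,"gripper":0},{"dp":[13,127,-11],"roll":0,"gripper":0}]'
python3 - <<'E'
from h import *
c=eyes.capture("wrist");cv2.imwrite("pics/w2.png",c["color"][:,:,::-1])
E
```

```text
time_s: 3.35
eef_pos: [426.6, -212.1, 77.1]
ee_rot: [-0.706, 0.707, -0.026, 0.026]
force: [0.3, 0.0, 0.3]
grip_width: 0.993
```

View pics/w2.png

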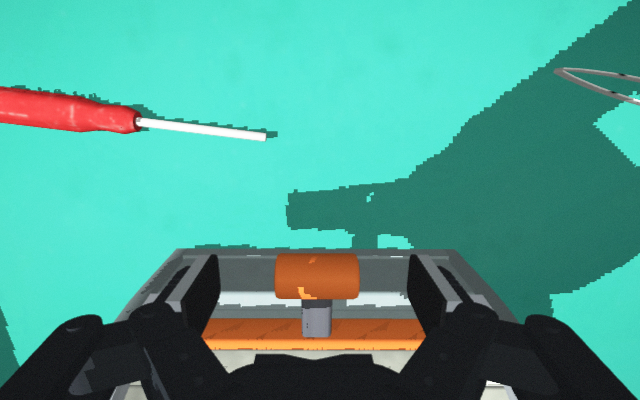

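The bar sits at (316,276), centred between the pads. Closing with a moderate force so that it can pivot.

```bash
python3 -m crank '[{"dp":[0,1,0],"roll":0,"gripper":255},{"dp":[0,1,0],"roll":0,"gripper":255},{"dp":[0,1,0],"roll":0,"gripper":255},{"dp":[0,1,0],"roll":0,"gripper":255},{"dp":[0,1,0],"roll":0,"gripper":255},{"dp":[0,1,0],"roll":0,"gripper":255},{"dp":[0,1,0],"roll":0,"gripper":255},{"dp":[0,1,0],"roll":0,"gripper":255}]' 35
python3 - <<'E'
from h import *
import math
c=eyes.capture("wrist");cv2.imwrite("pics/w3.png",c["color"][:,:,::-1])
s=ctrl.sense();print(s["force"],s["wrist_torque"])
for a in range(8,100,7):
    print(a, round(152*(math.cos(math.radians(8))-math.cos(math.radians(a))),0), round(-152*(math.sin(math.radians(a))-math.sin(math.radians(8))),0))
E
```

```text
time_s: 4.07
eef_pos: [426.5, -210.9, 76.2]
ee_rot: [0.708, -0.705, 0.026, -0.027]
force: [0.6, 12.8, 14.1]
grip_width: 0.415
[-0.19639671 12.65692025 14.50066141] [ 2.50572725 -0.12723669 -0.13284046]
8 0.0 -0.0
15 4.0 -18.0
22 10.0 -36.0
29 18.0 -53.0
36 28.0 -68.0
43 39.0 -83.0
50 53.0 -95.0
57 68.0 -106.0
64 84.0 -115.0
71 101.0 -123.0
78 119.0 -128.0
85 137.0 -130.0
92 156.0 -131.0
99 174.0 -129.0
```

View pics/w3.png

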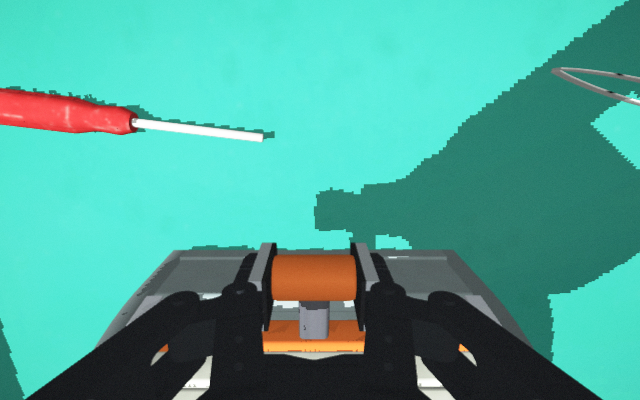

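The bar is held (35 mm opening), with a slight side load of 13 N in +y, so I'll add 2 mm on tool z. First part of the arc, in small steps.

```bash
python3 -m crank '[{"dp":[1,-6,1],"roll":0,"gripper":255},{"dp":[2,-12,2],"roll":0,"gripper":255},{"dp":[4,-18,2],"roll":0,"gripper":255},{"dp":[7,-27,2],"roll":0,"gripper":255},{"dp":[10,-36,2],"roll":0,"gripper":255},{"dp":[14,-45,2],"roll":0,"gripper":255},{"dp":[18,-53,2],"roll":0,"gripper":255},{"dp":[28,-68,2],"roll":0,"gripper":255},{"dp":[39,-83,2],"roll":0,"gripper":255},{"dp":[39,-83,2],"roll":0,"gripper":255}]'
python3 - <<'E'
from h import *
c=eyes.capture("wrist");cv2.imwrite("pics/w4.png",c["color"][:,:,::-1])
E
```

```text
time_s: 4.95
eef_pos: [467.6, -213.8, 161.2]
ee_rot: [-0.706, 0.707, -0.024, 0.028]
force: [0.9, -1.0, -1.0]
grip_width: 0.413
```

View pics/w4.png

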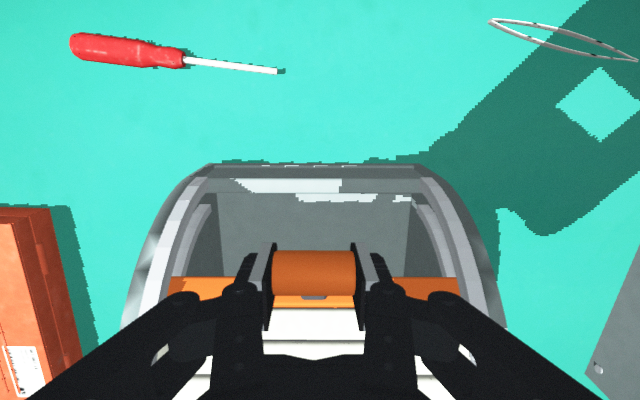

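The grip is still held at (313,273), the rail has lifted, the cabinet is opening and the forces are near zero. Continuing round to about 92°.

```bash
python3 -m crank '[{"dp":[7,-6,0],"roll":0,"gripper":255},{"dp":[14,-12,0],"roll":0,"gripper":255},{"dp":[29,-23,0],"roll":0,"gripper":255},{"dp":[45,-32,0],"roll":0,"gripper":255},{"dp":[62,-40,0],"roll":0,"gripper":255},{"dp":[80,-45,0],"roll":0,"gripper":255},{"dp":[98,-47,0],"roll":0,"gripper":255},{"dp":[108,-48,0],"roll":0,"gripper":255},{"dp":[117,-48,0],"roll":0,"gripper":255},{"dp":[117,-48,0],"roll":0,"gripper":255}]'
python3 - <<'E'
from h import *
c=eyes.capture("wrist");cv2.imwrite("pics/w5.png",c["color"][:,:,::-1])
E
```

```text
time_s: 5.83
eef_pos: [582.9, -222.5, 207.0]
ee_rot: [-0.706, 0.707, -0.026, 0.026]
force: [0.1, -1.3, 5.4]
grip_width: 0.413
```

View pics/w5.png

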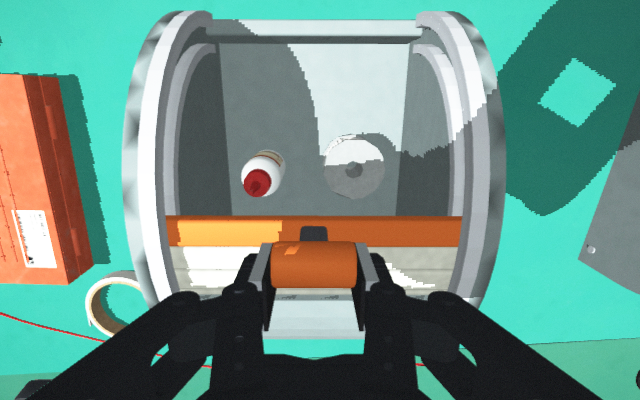

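The shutter is at the top: the inside shows a solder reel at (355,168) and the grip is at (313,265). It's well past the tipping point, so I'll nudge it 3 mm to the stop, release, and lift straight up.

```bash
python3 -m crank '[{"dp":[3,0,0],"roll":0,"gripper":255},{"dp":[3,0,0],"roll":0,"gripper":255},{"dp":[2,0,0],"roll":0,"gripper":0},{"dp":[2,0,0],"roll":0,"gripper":0},{"dp":[2,0,0],"roll":0,"gripper":0},{"dp":[2,0,0],"roll":0,"gripper":0},{"dp":[2,0,0],"roll":0,"gripper":0},{"dp":[2,0,0],"roll":0,"gripper":0},{"dp":[2,0,0],"roll":0,"gripper":0},{"dp":[2,0,0],"roll":0,"gripper":0}]'
python3 -m crank '[{"dp":[0,-10,0],"roll":0,"gripper":0},{"dp":[0,-25,0],"roll":0,"gripper":0},{"dp":[0,-45,0],"roll":0,"gripper":0},{"dp":[0,-65,0],"roll":0,"gripper":0},{"dp":[-20,-80,0],"roll":0,"gripper":0},{"dp":[-50,-90,0],"roll":0,"gripper":0},{"dp":[-80,-90,0],"roll":0,"gripper":0},{"dp":[-110,-90,0],"roll":0,"gripper":0},{"dp":[-130,-90,0],"roll":0,"gripper":0},{"dp":[-130,-90,0],"roll":0,"gripper":0}]'
python3 - <<'E'
from h import *
w=eyes.capture("wrist")
c=eyes.capture("top");a=cv2.resize(c["color"][100:260,130:450,::-1],(640,320));b=cv2.resize(w["color"][:,:,::-1],(448,280))
v=np.zeros((600,640,3),np.uint8);v[:320]=a;v[320:,:448]=b;cv2.imwrite("pics/f.png",v)
for d in models.spot_point(w,"orange_grip")[:1]: print(d,atz(w,d["centre"],202),proj(w,np.array([583,-225,202])))
E
```

```text
time_s: 6.72
eef_pos: [584.0, -222.3, 206.2]
ee_rot: [0.707, -0.707, 0.026, -0.026]
force: [0.5, 1.0, -0.5]
grip_width: 1.004
time_s: 7.55
eef_pos: [452.0, -212.4, 297.9]
ee_rot: [-0.706, 0.707, -0.026, 0.027]
force: [0.1, 0.8, -0.3]
grip_width: 1.002
{'centre': [311.7, 360.1], 'confidence': 0.7} [ 585.36828895 -224.5030355   202.        ] [np.float64(310.8925992336394), np.float64(357.847969224081)]
```

View pics/f.png

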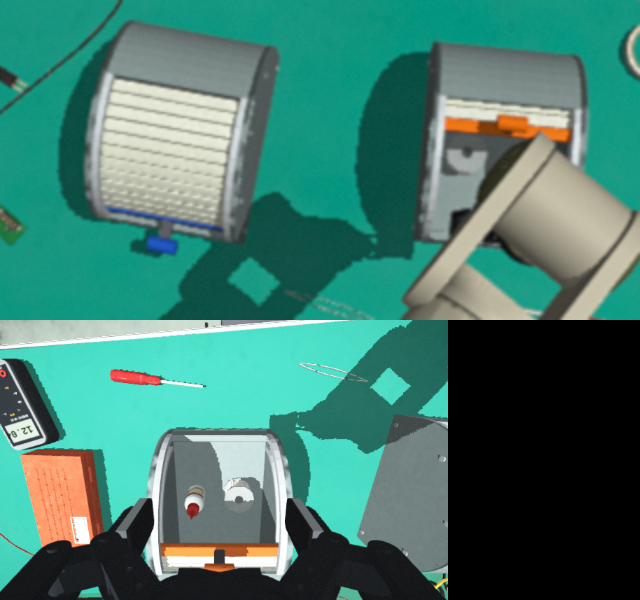

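The orange shutter stays up on its own, with its grip at wrist pixel (312,360), which gives x=585 against 583 expected at the stop. The blue shutter is still shut (grip at 162,244 in the crop) and the gripper is clear of everything. I'll wait about a second to confirm it stays there, then hand in.

```bash
python3 -m crank '[{"dp":[0,0,0],"roll":0,"gripper":0},{"dp":[0,0,0],"roll":0,"gripper":0},{"dp":[0,0,0],"roll":0,"gripper":0},{"dp":[0,0,0],"roll":0,"gripper":0},{"dp":[0,0,0],"roll":0,"gripper":0},{"dp":[0,0,0],"roll":0,"gripper":0},{"dp":[0,0,0],"roll":0,"gripper":0},{"dp":[0,0,0],"roll":0,"gripper":0}]'
python3 - <<'E'
from h import *
w=eyes.capture("wrist")
d=models.spot_point(w,"orange_grip")[:1]; print(d)
if d and abs(d[0]["centre"][1]-360)<8: print(ctrl.finish_job())
E
```

```text
time_s: 8.37
eef_pos: [454.4, -212.7, 296.3]
ee_rot: [-0.707, 0.707, -0.026, 0.026]
force: [-0.4, -0.2, 0.5]
grip_width: 1.003
[{'centre': [312.7, 360.1], 'confidence': 0.61}]
the job is handed in; nothing more can be done
None
```

The orange-grip cabinet is open and the blue one is still shut; I handed the job in at about 8.4 s. I pinched the orange grip by its ends, rolled the shutter up round its tracks to the stop, let go and moved clear.

**Last checks:**
- **Orange shutter:** after release the grip showed at about x = 585 mm, against 583 mm expected at the stop. It hadn't moved in a second look 0.8 s later.
- **Blue shutter:** the top camera showed it still shut, and the arm never went near its grip.
- **Forces:** contact readings stayed low, about 19 N at most while gripping and near zero after release.

**Disagreements:**
- The network's first point for the grip in the top picture was a few pixels to the right of the visible bar. I went by the picture, and the close wrist view agreed with it.
- The side camera was mostly blocked, so I did not use it.

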